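# Walk the finned block round to the blower duct

### The arm

A 7-joint arm with a two-finger parallel gripper is mounted at the origin on the work surface. World frame = base frame: x ahead of the robot, y to its left, z up, the work surface at z = 0. Lengths are in mm, angles in rad, forces in N, time in s.
With the tool pointing down it reaches from about 425 to 800 mm from the base axis. Payload 8.3 kg.
Tool frame: the origin (TCP) lies at the very end of the fingers, on their centre line; the grasp point (between the pads) lies 19 mm behind it; z points along the fingers, x is the direction in which the jaws open and shut, and the axes are right-handed (so a half turn about z gives the same grasp; the last joint's range is limited). The gripper opens to 85 mm and grips with 20 to 120 N. Pads are 22 mm wide; open, the fingers measure 114 mm over their backs; the gripper's body (76 mm by 85 mm) begins 54 mm behind the grasp point. The pads swing forward as they close: fully open they stand 13 mm farther back than shut.
Start: joints at [-1.225, 0.383, 0.016, 1.37, -0.006, 1.388, -0.046], TCP at [248.391, 573.502, 231.279] pointing down, gripper open.
Joint ranges: [-2.95, 2.95], [-0.25, 2.06], [-1.52, 1.56], [0.18, 2.33], [-1.44, 4.58], [0.02, 2.06], [-3.01, 3.01]. Speed limits (rad/s): [2.39, 2.39, 3.01, 3.01, 3.14, 3.14, 3.14].

### API

Orientations are given as a rotation vector (axis times angle).
In Python, from plant import bot gives the robot as it stands.
- The arm moves only by the shell command python3 -m pendant 'ROWS' [FORCE]. ROWS is text: rows parted by semicolons, each of 7 numbers parted by spaces: the shift along the tool's x, y, z in cm, then the turn, a rotation vector about the tool's x, y, z in units of 5 degrees (1.0 is 5 degrees), then the closure, from 0 (fully open) to 1 (shut). A call has 1 to 8 rows; each row shifts and turns the commanded pose from where the row before left it, along the tool's axes as they then stand; what a row does not reach is not made up. A row lasts 1/8 s, in which the tool goes at most 62.5 mm and 10.7 degrees, less where a joint would pass 70% of its speed; a pose out of reach is approached as far as the arm can. A call is refused whole if a number of a shift passes 6.25 or a number of a turn 1, either way. A call with a gripper value outside its range is refused whole. The fingers move at their own pace and stop on an object; FORCE is the grip in N (left out, the last holds). Time passes only in rows, so rows that do not move let the fingers close. It gives the time, the measured TCP pose, the force and the opening at its end, in the units of the state.
- bot.get_state(): the state, without advancing time (a new reading comes with each control period).
- bot.get_image(name): name is "scene" or "side" or "wrist"; returns (picture, depth): 384x512x3 uint8, red, green, blue; 384x512 float32, mm along the optical axis (not along the pixel's ray), 0 where there is no reading.
- bot.camera_params(name): a dict with "mtx" (3x3 intrinsics, pixels), "R" (3x3) and "t" (3): a world point X has camera coordinates R X + t. Camera axes: x right, y down, z forward; pixel columns grow to the right and rows downward; lengths in mm; the calibration is good to about 2 mm. The wrist camera is an equidistant fisheye: a pixel r from the principal point sees the ray r / f radians off the axis. A picture is of the moment at which its call begins: read the wrist's pose just before it. camera_params takes no time and is no camera call; for the wrist camera it gives the pose at the moment of the call.
- bot.close_job(): hands the job in, once; it reports no verdict.
Trained networks look in the newest picture that a camera, given by its name, has taken for a name from the list of things; names that differ only in an ending like _2 or _b are one class to them, and where a whole thing is asked for, a point or a joint stands for the part that bears it (a point fixed in the world has none). Each returns a list of dicts, best first, with "confidence" (0 to 1); they miss things now and then, are a little off and sometimes report something else, mostly with a low value. They report only what shows in the picture. A call takes as long as a camera call. They do not tell look-alikes from the thing itself.
- bot.search_frame(camera, query): "location" ([x, y, z] in mm, in world coordinates, good to about 4 mm: the middle of the surface that is visible of it).
- bot.outline_of(camera, query): "region" (384x512 bool, what is visible of it).
- bot.tip_of(camera, query): "location" ([x, y, z] in mm, in world coordinates, good to about 4 mm: a listed point, or the origin of a listed thing).
The state is a dict: "time": time; "joint_pos": joint angles; "qd": joint speeds; "joint_efforts": joint torques, N m; "ee_pos": TCP position; "tcp_rot": TCP orientation; "force": force on the tool from outside, world axes, zero at the start; "moment": the same for the moment, N m; "gripper_width": finger opening in mm.
Only numpy, scipy, OpenCV 4.12 (cv2) and the standard library are available. Lean on these libraries where they do the work, as an engineer would, in place of code of your own. Each camera call takes 0.05 s, during which the arm holds its last target.

### The job

Without gripping or lifting it, walk the heavy finned aluminium block round by pushing at its corners with the fingers, until one of its two long sides (either one) stands flat against the front plate of the blower duct and covers the whole window in the middle of that plate. The block must stay down on the bench all the time. Leave the other things on the bench where they stand.

Things in the scene. Friction and masses are not known exactly. Their poses are not given: they have to be found in the camera images.
- block: Finned bare aluminium heat-sink block, about 0.9 kg, 140 long, 92 wide, 36 high (mm); slides at 5 to 12 N. All four sides are flat and upright; nine fins run lengthwise on top. Too wide for the gripper. Origin: centre of the underside; y along the length, x across the width, z up. Both long sides are alike. Starts with y turned 50 to 130 degrees from the plate's y.
- fence: Fixed blower duct. Front plate: upright dark steel, 260 long, 42 high, 8 thick (mm), facing the robot. Origin: on the bench at the plate's front surface, midway along it; x into the duct, away from the robot; y along the plate; z up. Block flat against it: block origin at x = -46 mm. Behind: duct 146 wide, 136 deep, 44 high, with a flat black 120 mm fan on top (69 mm high), all centred.
- window (a point): Centre of the window in the duct's front plate, on its front surface, 19 mm above the bench, midway along the plate. The window is 96 mm wide and 22 mm high; the block covers it while the block's origin is within 22 mm of it along the plate. Axes as the duct's.
- post_a: Standing blue post, 18 mm in diameter, 55 mm high, near the left end (+y) of the plate. Origin: centre of its foot. Leave alone.
- post_b: The like post near the right end (-y) of the plate. Leave alone.
- sink_a: Small white finned heat sink, 26 x 26 x 24 mm, left (+y) of the block. Origin: centre of its underside. Leave alone.
- sink_b: The like small white heat sink, right (-y) of the block. Leave alone.
- frame: Pale resin frame 120 x 120 x 20 mm with a square opening, lying on the right side of the bench. Origin: centre of its underside. Leave alone.
- spool: Green spool, 60 mm in diameter and 46 mm high, standing on the left side of the bench. Origin: centre of its underside. Leave alone.
- module: Small flat metal module 40 x 75 x 16 mm on the near right (-y) of the block. Origin: centre of its underside. Leave alone.
- driver: Screwdriver lying on the left side of the bench. Leave alone.
Things that resemble listed ones, but are neither listed nor needed, are in the scene too. What is shaped like the block but purple or turquoise is not meant.

How it is judged:
By the outcome, as a careful person would: the job done as asked, in the order asked, and still so for the second after the job is handed in, with the robot touching nothing.
It also fails if it takes over 58 s, if anything falls off the work surface, if the arm or the gripper's body presses on something with over 40 N, if the wrist force passes 120 N, or if a joint passes its speed limit or range.

## Working session

There is one attempt and no reset: what is moved stays moved. The work goes in short steps, Python scripts to look and compute and a shell command to move; the robot and the scene stay as the last step left them, time stands still between calls to the robot, and variables do not carry over. Pictures are saved under pics/ and viewed, and the job is handed in when it is done.

```bash
ls; mkdir -p pics; cat > h.py <<'E'
import numpy as np,cv2
from plant import bot
def save(cam,name):
    im,d=bot.get_image(cam); cv2.imwrite(f'pics/{name}.png',im[:,:,::-1]); return im,d
E
python3 - <<'E'
from h import *
s=bot.get_state();print(s)
for c in ['scene','side']:
    im,d=save(c,c+'0'); p=bot.camera_params(c); np.savez(c+'0.npz',im=im,d=d,**p)
    print(c,p['mtx'].round(1).tolist(),p['R'].round(3).tolist(),p['t'].round(1))
    for q in ['block','fence','window','post_a','sink_a','module','frame','spool'] if c=='scene' else ['block','window']:
        print(q,[(np.round(r['location']).tolist(),round(r['confidence'],2)) for r in bot.tip_of(c,q)])
E
```

```text
pics
{'time': 0.0, 'joint_pos': array([-1.22488151,  0.38427294,  0.01635768,  1.37115557, -0.00631224,
        1.38821274, -0.04652472]), 'qd': array([ 1.01991997e-03, -6.83313751e-04,  7.09239262e-05,  8.49058179e-04,
       -5.95110462e-04, -1.45221158e-03,  3.04454396e-04]), 'joint_efforts': array([ 9.45610627e-04, -6.27589846e+01,  8.45013242e-01, -3.71819437e+01,
        1.66301447e-02,  1.40219435e-02,  1.15207973e-05]), 'ee_pos': array([248.20367202, 573.04790014, 230.25642423]), 'tcp_rot': array([ 2.62514070e+00,  1.72372654e+00, -2.60764878e-03]), 'force': array([ 0.27164698, -0.46069497, -0.19810372]), 'moment': array([0.02011003, 0.03207526, 0.02478241]), 'gripper_width': 85.11203558568936}
scene [[393.5, 0.0, 258.7], [0.0, 393.5, 184.7], [0.0, 0.0, 1.0]] [[0.709, 0.705, 0.007], [0.534, -0.529, -0.66], [-0.461, 0.471, -0.752]] [-350.4 -258.  1436.2]
block [([475.0, 240.0, -3.0], 0.94), ([585.0, -32.0, 1.0], 0.81), ([372.0, -2.0, -4.0], 0.67)]
fence [([699.0, -53.0, 2.0], 0.86)]
window [([702.0, -56.0, 20.0], 0.67)]
post_a [([672.0, 159.0, -1.0], 0.5), ([705.0, -263.0, 1.0], 0.42)]
sink_a [([608.0, -263.0, 3.0], 0.7), ([589.0, 129.0, 2.0], 0.58)]
module [([492.0, -258.0, 0.0], 0.79)]
frame [([494.0, -460.0, -1.0], 0.93), ([701.0, -56.0, 1.0], 0.57)]
spool [([546.0, 422.0, 4.0], 0.52)]
side [[451.4, 0.0, 257.2], [0.0, 451.4, 185.2], [0.0, 0.0, 1.0]] [[0.94, -0.341, 0.023], [-0.224, -0.663, -0.714], [0.259, 0.666, -0.7]] [-475.5  159.  1183.5]
block [([369.0, -1.0, -0.0], 0.83), ([587.0, -31.0, -0.0], 0.67), ([478.0, 241.0, 3.0], 0.59)]
window [([700.0, -53.0, 20.0], 0.77), ([493.0, -462.0, 0.0], 0.51)]
```

View pics/scene0.png

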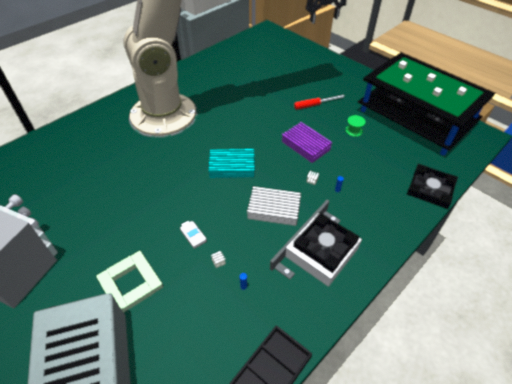

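View pics/side0.png

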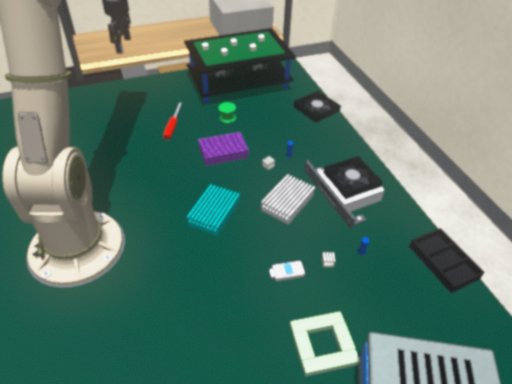

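The aluminium block is at scene (274,205), with the plate just beyond it at scene (300,240). The turquoise and purple blocks are decoys. Next I'll measure the poses of the block and the plate.

```bash
cat >> h.py <<'E'
def cloud(d,p):
    v,u=np.mgrid[:384,:512]; K=p['mtx']
    X=np.stack([(u-K[0,2])/K[0,0]*d,(v-K[1,2])/K[1,1]*d,d],-1)
    return (X-p['t'])@p['R']
def rect(P):
    c,(w,h),a=cv2.minAreaRect(P[:,:2].astype(np.float32)); 
    b=cv2.boxPoints((c,(w,h),a)); e=[b[1]-b[0],b[2]-b[1]]; e=max(e,key=np.linalg.norm)
    return np.round(c,1),round(max(w,h),1),round(min(w,h),1),round(np.degrees(np.arctan2(e[1],e[0]))%180,1)
def blk(c,guess=None):
    # block estimate from network mask + depth
    im,d=bot.get_image(c); p=bot.camera_params(c); W=cloud(d,p); out=[]
    for r in bot.outline_of(c,'block'):
        m=r['region']&(d>0); 
        P=W[m]; col=np.median(im[m],0)
        if np.ptp(col.astype(float))>30: continue
        k=cv2.erode(m.astype(np.uint8),np.ones((3,3)))>0
        Q=P[(P[:,2]>24)&(P[:,2]<48)]
        out.append((round(r['confidence'],2),m.sum(),rect(Q)))
    return im,d,W,out
E
python3 - <<'E'
from h import *
for c in ['scene','side']:
    im,d,W,o=blk(c); print(c,o)
    z=W[...,2]; x=W[...,0];y=W[...,1]
    m=(d>0)&(abs(x-700)<60)&(abs(y+55)<160)&(z>12)
    for lo,hi in ((14,36),(36,50)):
        q=m&(z>lo)&(z<hi)
        print(lo,q.sum())
    # front edge: min x per y-bin for points z 15..50 not block
    for yb in range(-200,100,20):
        q=m&(abs(y-yb)<10)&(x>645)&(z<52)&(z>30)
        if q.sum()>3: print(yb,np.percentile(x[q],[0,10,50]).round(1),q.sum())
    r=bot.outline_of(c,'fence')
    P=W[r[0]['region']&(d>0)]; print('fence',rect(P))
    cv2.imwrite(f'pics/{c}z.png',cv2.resize(im[120:300,180:420,::-1],None,fx=3,fy=3,interpolation=cv2.INTER_CUBIC))
E
```

```text
scene [(0.65, np.int64(1555), (array([586.4, -32.2]), 140.2, 96.7, np.float32(34.4)))]
14 288
36 621
-180 [712.5 712.9 716.8] 24
-160 [710.6 711.7 715.6] 29
-140 [707.8 710.3 715.1] 30
-120 [705.7 711.8 731.9] 138
-100 [705.2 708.  719.5] 54
-80 [702.8 704.9 713.8] 47
-60 [700.6 704.3 728.3] 66
-40 [646.4 654.6 727.2] 117
-20 [645.4 650.5 704.3] 88
0 [645.1 654.1 726. ] 60
20 [694.6 695.6 699.2] 20
40 [691.8 692.4 696.5] 21
60 [690.3 691.  695.3] 26
80 [690.5 691.8 696.2] 9
fence (array([765.7, -46.3]), 261.6, 161.5, np.float32(94.8))
side []
14 394
36 570
-180 [710.6 711.9 715.6] 27
-160 [709.8 710.8 713.2] 28
-140 [708.1 709.  711.4] 31
-120 [705.3 709.7 731.9] 128
-100 [704.2 706.5 717.3] 70
-80 [701.5 704.9 713.8] 55
-60 [700.1 702.6 712.6] 61
-40 [645.2 654.9 712.3] 109
-20 [646.2 655.  707.8] 81
0 [647.9 696.5 707.5] 56
20 [692.7 695.  700.4] 37
40 [690.  693.1 695.3] 24
60 [689.3 690.6 693.2] 22
80 [690.  690.7 693.3] 5
fence (array([799.5, -27.2]), 297.9, 206.1, np.float32(94.9))
```

```bash
cat >> h.py <<'E'
from scipy.spatial.transform import Rotation as Ro
def go(x,y,z=None,yaw=None):
    s=bot.get_state(); R=Ro.from_rotvec(s['tcp_rot']).as_matrix(); p=s['ee_pos']
    t=np.array([x,y,p[2] if z is None else z])
    print('t',round(s['time'],2),'pos',p.round(1),'yaw',round(np.degrees(np.arctan2(R[1,0],R[0,0])),2),'tilt',np.round(R[:,2],3),'F',s['force'].round(1),'w',round(s['gripper_width']))
    print('  tool shift cm',((t-p)@R/10).round(2), 'turn z units', None if yaw is None else round(-(yaw-np.degrees(np.arctan2(R[1,0],R[0,0])))/5,2))
E
python3 -m pendant '-4.2 2.7 1.5 0 0 -0.95 1;-4.2 2.7 1.5 0 0 -0.95 1;-4.2 2.7 1.5 0 0 -0.95 1;-4.2 2.7 1.5 0 0 -0.95 1;-4.2 2.7 1.5 0 0 -0.95 1;-4.2 2.7 1.5 0 0 -0.95 1;0 0 0 0 0 0 1'
python3 -c "
from h import *
go(495,0,140,95)"
```

```text
time: 1.78
ee_pos: [357.4, 292.8, 140.5]
tcp_rot: [2.127, 2.311, -0.003]
force: [-0.3, 0.5, -0.0]
gripper_width: 0.3
t 1.77 pos [357.4 292.8 140.5] yaw 94.73 tilt [-0.001 -0.002 -1.   ] F [-0.3  0.5 -0. ] w 0
  tool shift cm [-30.31  11.29   0.1 ] turn z units -0.05
```

```bash
python3 -m pendant '-5 1.9 0 0 0 -0.05 1;-5 1.9 0 0 0 0 1;-5 1.9 0 0 0 0 1;-5 1.9 1 0 0 0 1;-5 1.9 1 0 0 0 1;-5 1.8 1 0 0 0 1;0 0 0 0 0 0 1'
python3 -c "
from h import *
go(495,0,12,95)
im,d=save('scene','s1')
im,d=save('side','d1')
W=cloud(*(d,bot.camera_params('side')))
# all elevated pts around turquoise
z=W[...,2];m=(d>0)&(z>25)&(z<45)&(abs(W[...,0]-370)<130)&(abs(W[...,1])<120)&(im[...,1]>im[...,0]+40.)
print(rect(W[m]),W[m][:,0].max())
"
```

```text
time: 2.65
ee_pos: [496.7, 4.7, 111.0]
tcp_rot: [2.123, 2.314, -0.002]
force: [-0.3, -0.2, 0.4]
gripper_width: 0.1
t 2.65 pos [496.7   4.7 111. ] yaw 94.93 tilt [ 0.    -0.002 -1.   ] F [-0.3 -0.2  0.4] w 0
  tool shift cm [-0.43 -0.21  9.9 ] turn z units -0.01
(array([374.3,  -4.7]), 143.4, 95.0, np.float32(46.6)) 455.2997011316396
```

View pics/d1.png

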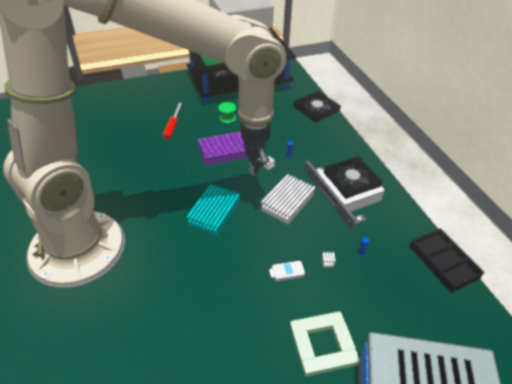

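```bash
python3 -m pendant '-0.2 -0.4 3.3 0 0 0 1;0 0 3.3 0 0 0 1;0 0 3.2 0 0 0 1;0 0 0 0 0 0 1'
python3 - <<'E'
from h import *
th=np.radians(34.4);u=np.array([np.cos(th),np.sin(th)]);w=np.array([-u[1],u[0]]);c=np.array([586.4,-32.2])
for off in (30,20,10,0,-10): go(*(c-58*u+(46+off)*w),12,95)
E
```

```text
time: 3.25
ee_pos: [490.0, 8.2, 11.7]
tcp_rot: [-2.11, -2.323, 0.005]
force: [-0.6, -0.6, 0.7]
gripper_width: -0.0
t 3.25 pos [490.    8.2  11.7] yaw 95.48 tilt [-0.004  0.    -1.   ] F [-0.6 -0.6  0.7] w 0
  tool shift cm [-1.09  0.46 -0.03] turn z units 0.1
t 3.25 pos [490.    8.2  11.7] yaw 95.48 tilt [-0.004  0.    -1.   ] F [-0.6 -0.6  0.7] w 0
  tool shift cm [-1.97  0.94 -0.03] turn z units 0.1
t 3.25 pos [490.    8.2  11.7] yaw 95.48 tilt [-0.004  0.    -1.   ] F [-0.6 -0.6  0.7] w 0
  tool shift cm [-2.85  1.43 -0.03] turn z units 0.1
t 3.25 pos [490.    8.2  11.7] yaw 95.48 tilt [-0.004  0.    -1.   ] F [-0.6 -0.6  0.7] w 0
  tool shift cm [-3.72  1.91 -0.04] turn z units 0.1
t 3.25 pos [490.    8.2  11.7] yaw 95.48 tilt [-0.004  0.    -1.   ] F [-0.6 -0.6  0.7] w 0
  tool shift cm [-4.6   2.39 -0.04] turn z units 0.1
```

```bash
python3 -m pendant '-0.8 0.4 0 0 0 0.1 1;-0.8 0.4 0 0 0 0 1;-0.8 0.4 0 0 0 0 1;-0.8 0.4 0 0 0 0 1;-0.8 0.4 0 0 0 0 1;-0.7 0.4 0 0 0 0 1;0 0 0 0 0 0 1'
python3 - <<'E'
from h import *
go(490,0,12,95)
print(blk('scene')[3]); print(blk('side')[3]); save('side','d2')
E
```

```text
time: 4.12
ee_pos: [519.8, -39.4, 13.5]
tcp_rot: [-2.127, -2.311, 0.001]
force: [-1.7, 0.4, 0.1]
gripper_width: -0.6
t 4.12 pos [519.8 -39.4  13.5] yaw 94.75 tilt [-0. -0. -1.] F [-1.7  0.4  0.1] w -1
  tool shift cm [ 4.17 -2.65  0.15] turn z units -0.05
[(0.76, np.int64(1607), (array([599.2, -39.8]), 140.4, 96.1, np.float32(49.8)))]
[(0.97, np.int64(1289), (array([599.6, -43.4]), 141.8, 91.0, np.float32(49.7))), (0.43, np.int64(498), (array([0., 0.]), 0.0, 0.0, np.float32(0.0)))]
```

View pics/d2.png

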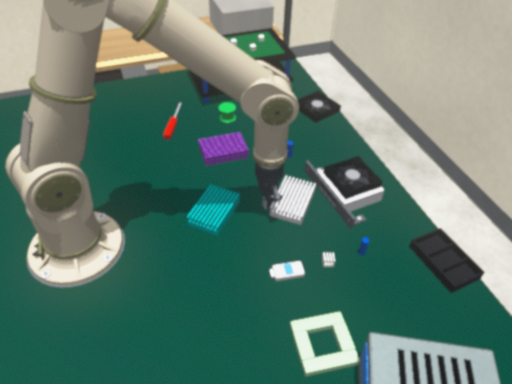

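```bash
python3 -m pendant '-0.6 0.65 0 0 0 -0.05 1;-0.6 0.7 0 0 0 0 1;-0.55 0.7 0 0 0 0 1;-0.5 0.75 0 0 0 0 1;-0.45 0.8 0 0 0 0 1;-0.4 0.8 0 0 0 0 1;0 0 0 0 0 0 1'
python3 - <<'E'
from h import *
go(490,0,12,95)
print(blk('scene')[3]); print(blk('side')[3])
E
```

```text
time: 5.25
ee_pos: [563.1, -67.4, 11.9]
tcp_rot: [-2.12, -2.312, 0.009]
force: [-9.1, -2.2, 1.3]
gripper_width: -0.0
t 5.25 pos [563.1 -67.4  11.9] yaw 94.96 tilt [-0.007 -0.001 -1.   ] F [-9.1 -2.2  1.3] w 0
  tool shift cm [ 7.35 -6.7   0.03] turn z units -0.01
[(0.62, np.int64(1657), (array([630.6, -45.5]), 140.8, 95.1, np.float32(72.6)))]
[(0.94, np.int64(1047), (array([631.3, -48.7]), 143.0, 93.0, np.float32(72.2)))]
```

```bash
python3 -m pendant '0 -1.5 0 0 0 0 1;-1.5 0 0 0 0 0 1;0 0.9 0 0 0 0 1;0 0.9 0 0 0 0 1;0 0.8 0 0 0 0 1;0 0.8 0 0 0 0 1;0 0.6 0 0 0 0 1;0 0 0 0 0 0 1'
python3 - <<'E'
from h import *
go(490,0,12,95)
print(blk('scene')[3]); print(blk('side')[3])
E
```

```text
time: 6.45
ee_pos: [593.0, -79.4, 12.9]
tcp_rot: [2.122, 2.316, -0.002]
force: [-1.6, -2.2, -0.6]
gripper_width: -0.1
t 6.45 pos [593.  -79.4  12.9] yaw 95.01 tilt [-0.001 -0.001 -1.   ] F [-1.6 -2.2 -0.6] w 0
  tool shift cm [ 8.81 -9.57  0.09] turn z units 0.0
[(0.77, np.int64(1509), (array([654.6, -47.5]), 152.1, 104.1, np.float32(91.1)))]
[(0.71, np.int64(730), (array([651.2, -53.9]), 120.5, 93.9, np.float32(90.0))), (0.21, np.int64(2662), (array([771. , -74.3]), 204.5, 145.9, np.float32(97.6)))]
```

```bash
python3 -m pendant '0 -1.5 0 0 0 0 1;0 -1.5 0 0 0 0 0.2;1.3 0 0.4 0 0 0 0.2;1.3 0 0 0 0 0 0.2;0 0 0 0 0 0 0.2;0 0 0 0 0 0 0.2;0 0 0 0 0 0 0.2'
python3 - <<'E'
from h import *
go(490,0,12,95)
for c in ['scene','side']:
    im,d,W,o=blk(c); print(o)
    cv2.imwrite(f'pics/{c}3.png',cv2.resize(im[120:270,200:400,::-1],None,fx=4,fy=4,interpolation=cv2.INTER_CUBIC))
E
```

```text
time: 7.52
ee_pos: [560.7, -55.5, 9.3]
tcp_rot: [2.121, 2.317, -0.0]
force: [0.0, 0.5, -0.5]
gripper_width: 67.8
t 7.53 pos [560.7 -55.5   9.3] yaw 95.05 tilt [ 0. -0. -1.] F [ 0.   0.5 -0.5] w 68
  tool shift cm [ 6.15 -6.55 -0.27] turn z units 0.01
[(0.98, np.int64(1504), (array([648.8, -41. ]), 139.6, 93.9, np.float32(92.3)))]
[(0.65, np.int64(1250), (array([653.8, -43. ]), 147.2, 94.5, np.float32(86.1)))]
```

View pics/side3.png

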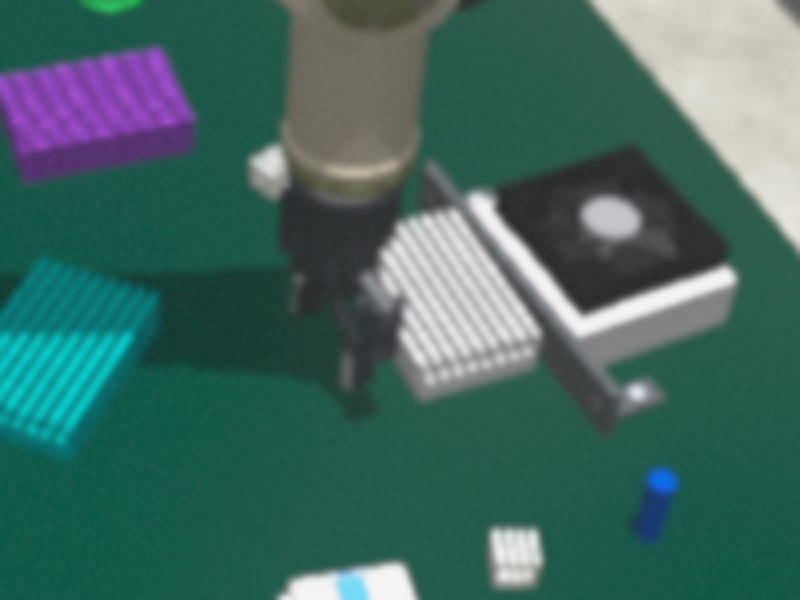

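View pics/scene3.png

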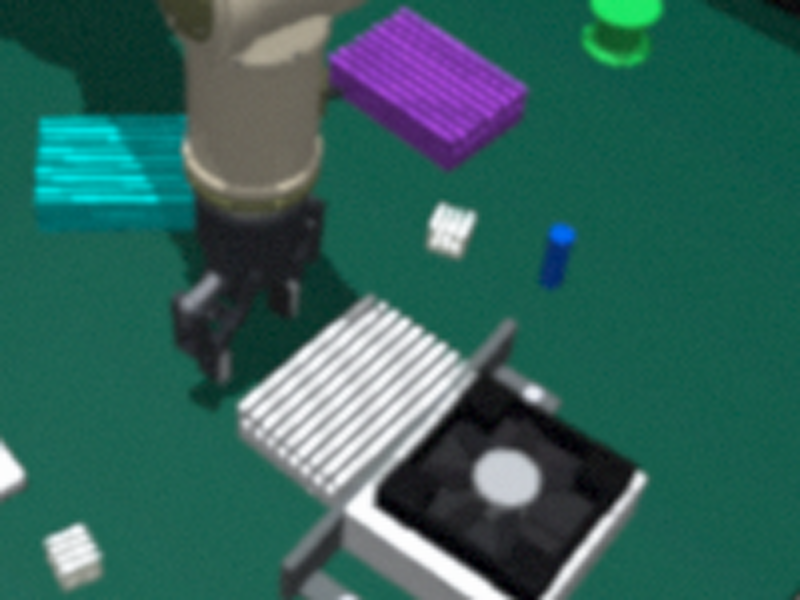

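```bash
python3 -m pendant '0 0 -4 0 0 0 1;0 0 -4 0 0 0 1;3.7 3.3 0 0 0 0 1;3.7 3.3 0 0 0 0 1;3.6 3.3 0 0 0 0 1;0 0 0 0 0 0 1'
python3 - <<'E'
from h import *
a=np.radians(5);n=np.array([np.cos(a),np.sin(a)]);t=np.array([-n[1],n[0]]);o=np.array([700.5,-55])
for s in (105,95,85,75): go(*(o-49*n+s*t),12,95)
for c in ['scene','side']:
    im,d,W,q=blk(c); print(q)
    cv2.imwrite(f'pics/{c}4.png',cv2.resize(im[120:270,200:400,::-1],None,fx=4,fy=4,interpolation=cv2.INTER_CUBIC))
    z=W[...,2]; m=(d>0)&(z>28)&(z<48)&(abs(W[...,0]-695)<35)
    L=(W[...,:2]-o)@n; T=(W[...,:2]-o)@t
    m=(d>0)&(z>36)&(z<48)&(L>-3)&(L<12)
    print('plate ext',np.percentile(T[m&(abs(T)<150)],[0,1,99,100]).round(1),'L',np.percentile(L[m],[1,50,99]).round(1))
    m=(d>0)&(z>30)&(z<42)&(L<-8)&(L>-100)&(abs(T)<100)&(im.min(-1)>90)
    print('blk T',np.percentile(T[m],[1,99]).round(1),'L',np.percentile(L[m],[1,99]).round(1))
E
```

```text
time: 8.48
ee_pos: [650.5, 68.9, 88.4]
tcp_rot: [-2.112, -2.324, -0.002]
force: [0.5, 0.4, -0.1]
gripper_width: -0.1
t 8.47 pos [650.5  68.9  88.4] yaw 95.46 tilt [-0.     0.002 -1.   ] F [ 0.5  0.4 -0.1] w 0
  tool shift cm [-2.29 -1.02  7.64] turn z units 0.09
t 8.47 pos [650.5  68.9  88.4] yaw 95.46 tilt [-0.     0.002 -1.   ] F [ 0.5  0.4 -0.1] w 0
  tool shift cm [-3.29 -1.02  7.64] turn z units 0.09
t 8.47 pos [650.5  68.9  88.4] yaw 95.46 tilt [-0.     0.002 -1.   ] F [ 0.5  0.4 -0.1] w 0
  tool shift cm [-4.29 -1.03  7.63] turn z units 0.09
t 8.47 pos [650.5  68.9  88.4] yaw 95.46 tilt [-0.     0.002 -1.   ] F [ 0.5  0.4 -0.1] w 0
  tool shift cm [-5.29 -1.04  7.63] turn z units 0.09
[(0.95, np.int64(1534), (array([649.3, -41.5]), 139.7, 93.1, np.float32(90.8)))]
plate ext [-128.3 -126.9  130.   135.7] L [-2.4  5.2 11.6]
blk T [-51.   86.9] L [-97.  -9.]
[(0.91, np.int64(1396), (array([648.2, -43.4]), 142.2, 91.4, np.float32(90.8)))]
plate ext [-130.9 -128.1  127.9  131. ] L [-1.9  5.7 11.9]
blk T [-52.9  86.1] L [-97.6  -8.5]
```

View pics/scene4.png

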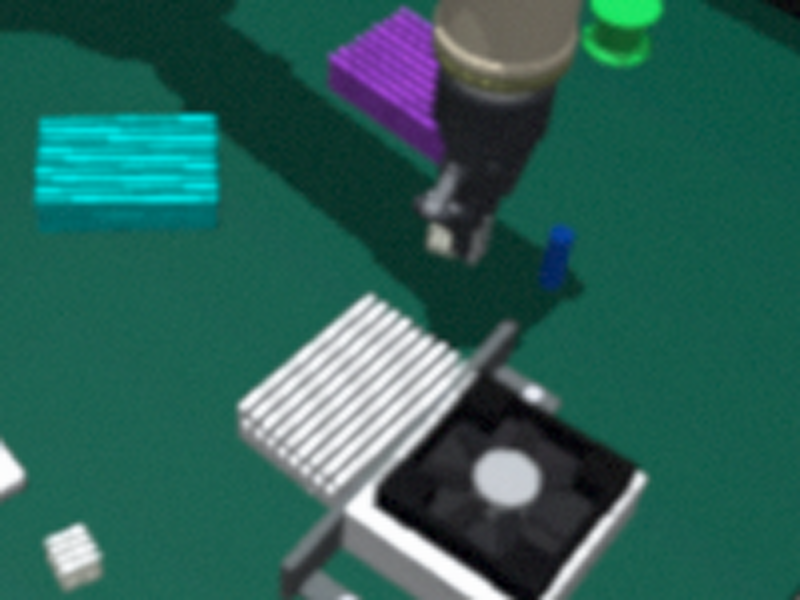

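```bash
python3 -m pendant '0 -0.8 3.8 0 0 0.09 1;0 -0.8 3.8 0 0 0 1;-1.2 0 0 0 0 0 1;-1.2 0 0 0 0 0 1;-0.6 0 0 0 0 0 1;-0.6 0 0 0 0 0 1;-0.5 0 0 0 0 0 1;0 0 0 0 0 0 1'
cat >> h.py <<'E'
def chk(tag):
    a=np.radians(5);n=np.array([np.cos(a),np.sin(a)]);t=np.array([-n[1],n[0]]);o=np.array([700.5,-55])
    p=bot.get_state()['ee_pos'][:2]-o; print('tcp n,t',(p@n).round(1),(p@t).round(1))
    for c in ['scene','side']:
        im,d,W,q=blk(c); print(q)
        cv2.imwrite(f'pics/{c}{tag}.png',cv2.resize(im[120:270,200:400,::-1],None,fx=4,fy=4,interpolation=cv2.INTER_CUBIC))
        z=W[...,2];L=(W[...,:2]-o)@n; T=(W[...,:2]-o)@t
        m=(d>0)&(z>30)&(z<42)&(L<-8)&(L>-110)&(abs(T)<110)&(im.min(-1)>90)
        print('blk T',np.percentile(T[m],[1,99]).round(1),'L',np.percentile(L[m],[1,99]).round(1))
E
python3 -c "
from h import *
go(650,0,12,95); chk(5)"
```

```text
time: 9.68
ee_pos: [637.6, 22.0, 15.0]
tcp_rot: [2.129, 2.31, 0.004]
force: [-3.5, 5.2, 2.1]
gripper_width: -0.2
t 9.68 pos [637.6  22.   15. ] yaw 94.66 tilt [ 0.002  0.002 -1.   ] F [-3.5  5.2  2.1] w 0
  tool shift cm [-2.29  1.06  0.3 ] turn z units -0.07
tcp n,t -56.0 82.2
[(0.72, np.int64(1511), (array([653.7, -60.6]), 142.3, 91.5, np.float32(93.6)))]
blk T [-70.9  66.7] L [-92.4 -11.3]
[(0.83, np.int64(1550), (array([654.7, -63.1]), 145.8, 95.9, np.float32(94.1))), (0.51, np.int64(2654), (array([768.2, -54.1]), 240.8, 149.5, np.float32(98.8)))]
blk T [-73.   66.7] L [-92.9 -11.2]
```

```bash
python3 -m pendant '2 0 0 0 0 -0.07 1;0 0 -4 0 0 0 1;0 0 -4 0 0 0 1;-3.5 -3 0 0 0 0 1;-3.5 -3 0 0 0 0 0.2;-3.4 -3 0 0 0 0 0.2;0 0 0 0 0 0 0.2;0 0 0 0 0 0 0.2'
python3 -c "
from h import *
a=np.radians(5);n=np.array([np.cos(a),np.sin(a)]);t=np.array([-n[1],n[0]]);o=np.array([700.5,-55])
go(*(o-145*n-2*t),9,95)"
```

```text
time: 10.88
ee_pos: [555.5, -69.6, 94.2]
tcp_rot: [2.121, 2.315, 0.003]
force: [1.8, 0.1, -0.8]
gripper_width: 68.2
t 10.88 pos [555.5 -69.6  94.2] yaw 95.0 tilt [ 0.002  0.    -1.   ] F [ 1.8  0.1 -0.8] w 68
  tool shift cm [-0.01  0.05  8.52] turn z units 0.0
```

```bash
python3 -m pendant '0 0 4.2 0 0 0 0.2;0 0 4.3 0 0 0 0.2;0 1 0 0 0 0 0.2;0 1 0 0 0 0 0.2;0 1 0 0 0 0 0.2;0 0.5 0 0 0 0 0.2;0 0.4 0 0 0 0 0.2;0 0 0 0 0 0 0.2'
python3 -m pendant '0 0.2 0 0 0 0 0.2;0 0.2 0 0 0 0 0.2;0 0 0 0 0 0 0.2'
python3 -c "
from h import *
go(650,0,12,95); chk(6)"
```

```text
time: 11.88
ee_pos: [593.5, -67.0, 8.5]
tcp_rot: [2.123, 2.316, 0.0]
force: [-0.6, 0.3, -0.8]
gripper_width: 68.8
time: 12.25
ee_pos: [597.1, -66.7, 8.2]
tcp_rot: [-2.123, -2.315, 0.001]
force: [-1.7, 0.5, 0.5]
gripper_width: 68.7
t 12.25 pos [597.1 -66.7   8.2] yaw 94.96 tilt [-0.001 -0.    -1.   ] F [-1.7  0.5  0.5] w 69
  tool shift cm [ 6.19  5.85 -0.38] turn z units -0.01
tcp n,t -104.1 -2.7
[(0.86, np.int64(1505), (array([656.1, -61.4]), 143.7, 101.2, np.float32(91.0)))]
blk T [-71.   67.6] L [-93.2 -11.4]
[(0.96, np.int64(975), (array([653.7, -63. ]), 143.6, 99.9, np.float32(93.4)))]
blk T [-73.7  52.9] L [-93.5  -9.7]
```

Contact is about to start, so I'll press on in small steps until the force shows the block is seated.

```bash
python3 -m pendant '0 0.2 0 0 0 0 0.2;0 0.2 0 0 0 0 0.2;0 0 0 0 0 0 0.2'
python3 -m pendant '0 0.2 0 0 0 0 0.2;0 0.2 0 0 0 0 0.2;0 0 0 0 0 0 0.2'
```

```text
time: 12.82
ee_pos: [599.0, -67.2, 7.9]
tcp_rot: [-2.122, -2.312, 0.005]
force: [-11.0, -1.7, 7.1]
gripper_width: 68.4
time: 13.2
ee_pos: [599.1, -67.3, 7.5]
tcp_rot: [-2.118, -2.308, 0.013]
force: [-25.9, -1.9, 19.2]
gripper_width: 68.6
```

```bash
python3 -m pendant '0 -0.4 0 0 0 0 0.2;0 -0.6 0 0 0 0 0.2;0 -3 0 0 0 0 0.2;0 -3 0 0 0 0 0.2;0 0 -5 0 0 0 0.2;0 0 -5 0 0 0 0.2;5 -1 -3 0 0 0 0.2;5 -1 -3 0 0 0 0.2'
python3 -m pendant '5 0 -2 0 0 0 0.2;5 0 -2 0 0 0 0.2;5 0 0 0 0 0 0.2;0 0 0 0 0 0 0.2'
python3 - <<'E'
from h import *
go(650,0,12,95); chk(7)
im,d=save('scene','end')
for q in ['block','sink_a','module','frame','spool','post_a','window']: print(q,[(np.round(r['location']).tolist(),round(r['confidence'],2)) for r in bot.tip_of('scene',q)])
E
```

```text
time: 14.2
ee_pos: [507.1, 26.9, 169.9]
tcp_rot: [2.123, 2.313, 0.003]
force: [0.8, 0.7, 0.1]
gripper_width: 68.1
time: 14.7
ee_pos: [492.9, 181.0, 208.5]
tcp_rot: [-2.112, -2.324, -0.003]
force: [0.3, -1.3, -0.8]
gripper_width: 68.3
t 14.7 pos [492.9 181.  208.5] yaw 95.47 tilt [ 0.001  0.002 -1.   ] F [ 0.3 -1.3 -0.8] w 68
  tool shift cm [-19.55  13.9   19.62] turn z units 0.09
tcp n,t -186.3 253.2
[(0.58, np.int64(1473), (array([654.8, -60.5]), 141.5, 88.3, np.float32(94.5)))]
blk T [-71.1  67.3] L [-90.6 -10.2]
[(0.63, np.int64(1554), (array([655.9, -63.2]), 141.7, 95.2, np.float32(95.3)))]
blk T [-73.3  65.5] L [-91.5 -10.3]
block [([654.0, -61.0, 3.0], 0.97), ([373.0, -2.0, -5.0], 0.91), ([476.0, 241.0, -3.0], 0.78)]
sink_a [([594.0, 132.0, 1.0], 0.66), ([608.0, -263.0, 2.0], 0.65)]
module [([492.0, -258.0, -1.0], 0.85)]
frame [([495.0, -463.0, -1.0], 0.79)]
spool [([546.0, 422.0, 1.0], 0.58)]
post_a [([703.0, -264.0, 0.0], 0.67), ([674.0, 160.0, -2.0], 0.41), ([655.0, -59.0, 2.0], 0.19)]
window [([702.0, -56.0, 21.0], 0.93)]
```

View pics/side7.png

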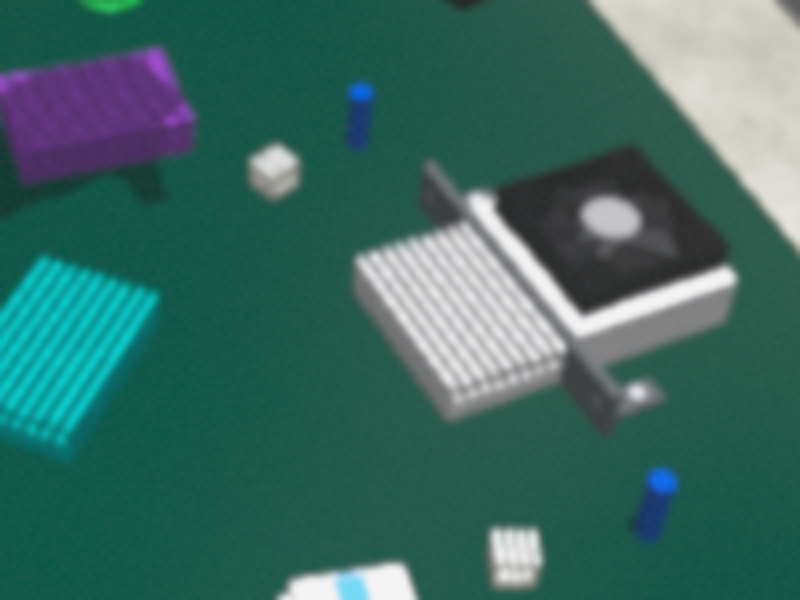

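View pics/scene7.png

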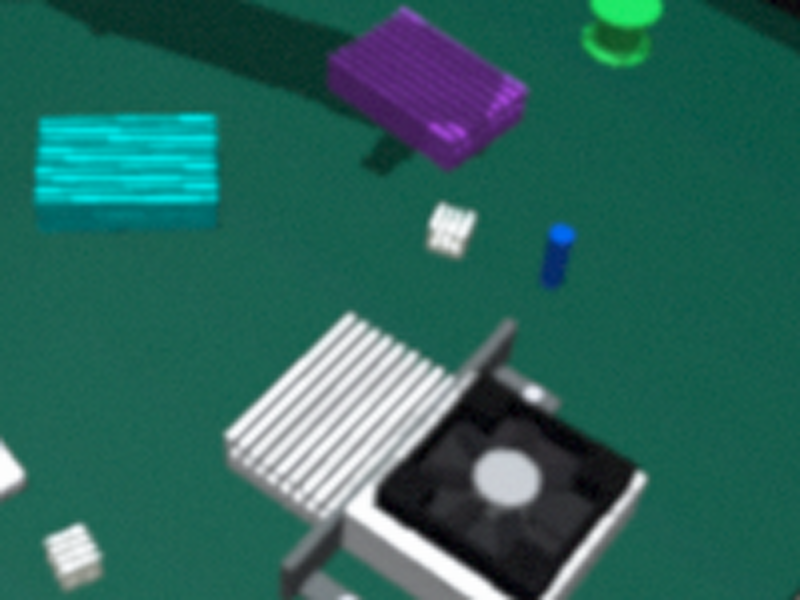

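The block sits flush along the plate and is centred on the window: side picture (460,320), scene picture (340,415). sink_a is at the same pixels as before, scene (451,229).

```bash
python3 -c "
from h import *
print(bot.close_job())"
```

```text
the job is handed in; nothing more can be done
None
```

The block's long side now stands flat against the front plate and covers the window, and I handed the job in at about 15 s.

**What I did:** I pushed with the closed fingers near one corner to swing the block about 60° against the plate. A push on its left end then slid it along the plate to the window, and an open two-finger push seated it. I never gripped or lifted it.

**Last checks:**
- **Angle:** the block's long axis measured 94.5° in one camera and 95.3° in the other. The plate is at about 95°.
- **Position along the plate:** the block is about 2–4 mm off the window centre, against the 22 mm allowed.
- **Seating:** its outer face is about 91–92 mm from the plate, and the block is 92 mm wide. In the final push the wrist force rose to about 26 N along x with no further movement, plus about 19 N upward on the tool.
- **Other things on the bench:** the sinks, posts, module, frame and spool were found within about 6 mm of their first readings. The networks are good to about 4 mm. The largest shift was 5–6 mm for sink_a, but it sat at the same pixels as before in the scene view. I did not measure the driver again, but the arm never worked near it.

**What disagreed:** while the gripper hid part of the block, the two cameras' angle readings differed by up to 6°. They agreed to within 1° once the arm was clear.

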